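# Hang the sample board in the gap on the display rail

### The arm

A 7-joint arm with a two-finger parallel gripper is mounted at the origin on a cart in front of the work surface, level with it; the furniture and walls round the work are solid. World frame = base frame: x ahead of the robot, y to its left, z up, the work surface at z = 0. Lengths are in m, angles in rad, forces in N, time in s.
With the tool pointing down it reaches from about 0.4 to 0.875 m from the base axis. Payload 4.4 kg.
Tool frame: the origin (TCP) lies midway between the tips of the shut fingers; the grasp point (between the pads) lies 19 mm behind it (arm.grip_depth is the distance from the TCP to the grasp point, in m); z points along the fingers, y is the line along which they close (so a half turn about z gives the same grasp; the last joint's range is limited). The gripper opens to 85 mm and grips with 20 to 120 N. Pads are 22 mm wide; open, the fingers measure 114 mm over their backs; the gripper's body (76 mm by 85 mm) begins 54 mm behind the grasp point. The pads swing forward as they close: fully open they stand 13 mm farther back than shut.
Start: joints at [-1.326, 0.628, 0.038, 1.517, -0.027, 0.996, -0.02], TCP at [0.199, 0.619, 0.231] pointing down, gripper open.
Joint ranges: [-3.06, 3.06], [-0.37, 2.12], [-1.25, 1.32], [0.18, 2.47], [-1.1, 4.24], [0.23, 1.98], [-2.94, 2.94]. Speed limits (rad/s): [2.57, 2.57, 3.14, 3.14, 3.14, 3.14, 3.14].

### API

Orientations are given as [roll, pitch, yaw] about the fixed x, y, z axes, in that order (R = Rz(yaw) Ry(pitch) Rx(roll)).
In Python, from plant import arm, cams, job, finder gives the robot as it stands.
- The arm moves only by the tool jog_arm, never from a script. Its argument "increments" is a list that holds one entry, the list of rows, each a list of 7 numbers: the shift along the tool's x, y, z in mm, then the turn, a rotation vector about the tool's x, y, z in degrees, then the finger opening in mm, from 0 to 85.4. In form: [[[x, y, z, rx, ry, rz, grip], ...]]. A call has 1 to 20 rows; each row is the pose to reach, as a shift and turn from the pose commanded when the call began, along the tool's axes at that moment; what a row does not reach only later rows make up. A row lasts 1/8 s, in which the tool goes at most 62.5 mm and 10.7 degrees, less where a joint would pass 70% of its speed; a pose out of reach is approached as far as the arm can. A call with a gripper value outside its range is refused whole. The fingers move at their own pace and stop on an object; "grip_force" is the grip in N (left out, the last holds). Time passes only in rows, so rows that repeat a pose let the fingers close. It gives the time, the measured TCP pose, the force, the opening and the grip force at its end, in the units of the state.
- arm.observe(): the state, without advancing time (a new reading comes with each control period).
- cams.capture(name): name is "side" or "top"; returns the picture (420x560x3 uint8, red, green, blue); there is no depth.
- cams.get_calibration(name): a dict with "fx", "fy", "cx", "cy" (pixels), "world_from_camera" (4x4, takes a point from camera to world coordinates). Camera axes: x right, y down, z forward; pixel columns grow to the right and rows downward; lengths in m; the calibration is good to about 2 mm. A picture is of the moment at which its call begins. get_calibration takes no time and is no camera call.
- job.close_job(): hands the job in; it is judged then, once.
Trained networks look in the newest picture that a camera, given by its name, has taken for a name from the list of things; names that differ only in an ending like _2 or _b are one class to them, and where a whole thing is asked for, a point or a joint stands for the part that bears it (a point fixed in the world has none). Each returns a list of dicts, best first, with "p" (0 to 1); they miss things now and then, are a little off and sometimes report something else, mostly with a low value. They report only what shows in the picture. A call takes as long as a camera call. They do not tell look-alikes from the thing itself.
- finder.masks_of(thing, camera): "region" (420x560 bool, what is visible of it) and "centre" ([column, row] in pixels, amid what is visible of it).
The state is a dict: "time_s": time; "q": joint angles; "qvel": joint speeds; "joint_efforts": joint torques, N m; "position": TCP position; "tcp_rot": TCP orientation; "ft_force": force on the tool from outside, world axes, zero at the start; "ft_torque": the same for the moment, N m; "grip_width": finger opening in m; "grasp_force": force on a finger pad.
Only numpy, scipy, OpenCV 4.12 (cv2) and the standard library are available. Lean on these libraries where they do the work, as an engineer would, in place of code of your own. Each camera call takes 0.05 s, during which the arm holds its last target. There are 200 camera calls.

### The job

Take the sample board out of the slanted wooden rack and hang it by its hook on the display rail, in the gap between the two wide boards that hang there, its card facing the same way as theirs. Lower it gently between them, let go only when the hook rests on the bar, and leave the boards already there hanging in their places and the things on the table where they stand.

Things in the scene. Friction and masses are not known exactly. Their poses are not given: they have to be found in the camera images.
- sample_board: Board to hang, 0.2 to 0.32 kg, leaning in the slanted rack. Own axes: z up along its stem, x from card side to hook side, y along its width. Plywood 70 wide (y -35 to 35), 100 high (z 0 to 100), 10 thick (x -16 to -6), blank card on the -x face; the origin lies 6 behind its lower edge. A flat stem, 20 wide (y), 8 thick (x -14 to -6), rises to z 195; a steel clip with the hook sits round it.
- stem_grip (a point): Point inside the sample board's stem, at x -10, z 175 in its frame: the place to grasp, across the stem's 8 mm thickness (fingers closing along the board's x). Keep fingertips above z 150 so that they clear the clip. Axes as the board's.
- hook_middle (a point): On the sample board at x 1, z 128. The hook's underside, which rests on the bar, is within 10 mm above or below this point: the clip was set by hand, differently each time, and this is not reported; see or feel it. Stiff, holds to 25 N. Strap hook 26 wide (y), 4 thick, pointing to +x, then down: bar space x -6 to 8 (14 mm); lip behind it x 8 to 12, ending 16 mm below the underside.
- slant_rack: Fixed wooden rack, base 130 x 100 mm, origin under its centre. Its slot leans 30 degrees: the board in it has its top towards the rack's -x side (roughly towards the robot), card side underneath. Slot 13 mm wide, floor 40 mm above the table, 10 mm to +x of the origin; front plate 80, back plate 35 mm tall along the slot. Draw the board out along its own z by 90 mm or more.
- rail: Fixed display rail; origin on the table under the middle of the bar, y along the bar, x away from the robot (turned a little). Round steel bar 10 mm thick, 440 long, axis 190 above the table, on two posts (12 thick, at y -215 and +215, feet 130 long in x). A second bar, 8 thick, runs 70 mm straight below it: the hung boards rest their backs on it, leaning a few degrees. Boards hang on the -x side.
- bar_mid (a point): The middle of the rail's bar, on its axis, 190 mm above the table. Axes as the rail's. The top of the bar is 5 mm higher.
- left_board: Hanging neighbour on the left (+y) of the gap, 70 wide, 85 high. Same make and same frame as the sample board, but its board is z 15 to 100 and its hook's underside is at z 128. Loose: it hangs by its hook, hook behind the bar.
- right_board: Hanging neighbour on the right (-y) of the gap, 70 wide, 70 high; as left_board, but its board is z 30 to 100. The gap between the two boards' edges is 80 to 87 mm wide; the sample board is 70.
- end_board: Hanging narrow board, 46 wide, 100 high, beyond the right board; as left_board, but its board is z 0 to 100. Loose.
- dark_box: Bystander: small dark gift box 62x85x50 mm, origin under its centre.
- ribbon_spool: Bystander: twine spool 82x72x40 mm, origin under its centre.
- stamp: Bystander: rubber stamp 40x40x74 mm, origin under its centre.
Things that resemble listed ones, but are neither listed nor needed, are in the scene too. What is shaped like the left_board but yellow is not meant.

How it is judged:
By the outcome, as a careful person would: the job done as asked, in the order asked, and still so for the second after the job is handed in, with the robot touching nothing.
It also fails if it takes over 51 s, if anything falls off the work surface, if the arm or the gripper's body presses on something with over 40 N, if the wrist force passes 120 N, or if a joint passes its speed limit or range.

## Working session

There is one attempt and no reset: what is moved stays moved. The work goes in short steps, Python scripts to look and compute and a tool call to move; the robot and the scene stay as the last step left them, time stands still between calls to the robot, and variables do not carry over. Pictures are saved under pics/ and viewed, at most 10 in all, crops included, and the job is handed in when it is done.

Besides the shell and the picture viewer there is one more tool, called after "Call:" as a command line: name --argument value ..., lists and objects as JSON in quotes. jog_arm: Moves the arm, as the interface text tells. Its arguments: {"type":"object","properties":{"increments":{"type":"array"},"grip_force":{"type":"number"}},"required":["increments"]}

```bash
ls; mkdir -p pics
python3 - <<'E'
from plant import arm,cams,job,finder
import cv2,numpy as np
s=arm.observe();print({k:np.round(v,3) for k,v in s.items()}, arm.grip_depth)
for c in("side","top"):
    im=cams.capture(c);cv2.imwrite(f"pics/{c}0.png",im[:,:,::-1]);k=cams.get_calibration(c);print(c,k['fx'],k['fy'],k['cx'],k['cy'],np.round(k['world_from_camera'],4).tolist())
    for t in("sample_board","left_board","right_board","end_board","slant_rack","rail","dark_box","ribbon_spool","stamp"):
        print(t,[(round(d['p'],2),np.round(d['centre']).tolist(),int(d['region'].sum())) for d in finder.masks_of(t,c)][:4])
E
```

```text
pics
{'time_s': np.float64(0.0), 'q': array([-1.326,  0.629,  0.038,  1.518, -0.027,  0.996, -0.02 ]), 'qvel': array([-0.001, -0.   , -0.   ,  0.001, -0.001, -0.002, -0.001]), 'joint_efforts': array([ 1.0000e-03, -5.6340e+01,  1.2260e+00, -1.9345e+01,  1.1000e-02,
        1.1000e-02, -0.0000e+00]), 'position': array([0.199, 0.618, 0.23 ]), 'tcp_rot': array([-3.14 ,  0.   ,  2.831]), 'ft_force': array([-1.283,  0.078, -0.212]), 'ft_torque': array([0.047, 0.023, 0.014]), 'grasp_force': np.float64(0.0), 'grip_width': np.float64(0.086)} 0.0187
side 429.05244186031115 429.05244186031115 282.3801066787277 203.23393688629196 [[0.993, -0.0445, 0.1095, 0.3713], [-0.1178, -0.4503, 0.8851, -1.0138], [0.01, -0.8918, -0.4524, 0.6709], [0.0, 0.0, 0.0, 1.0]]
sample_board [(0.47, [268.0, 182.0], 210)]
left_board [(0.91, [314.0, 200.0], 499), (0.9, [224.0, 216.0], 766)]
right_board [(0.83, [330.0, 228.0], 526)]
end_board [(0.64, [336.0, 244.0], 678)]
slant_rack [(0.78, [280.0, 210.0], 901)]
rail [(0.83, [351.0, 294.0], 1463)]
dark_box [(0.76, [261.0, 235.0], 699)]
ribbon_spool [(0.62, [265.0, 265.0], 474)]
stamp [(0.63, [271.0, 294.0], 400)]
top 488.15589432453686 488.15589432453686 276.4540606003022 212.0019358690483 [[0.0088, -0.9879, 0.1548, 0.3503], [-0.9999, -0.0069, 0.0122, 0.0242], [-0.011, -0.1549, -0.9879, 1.1835], [0.0, 0.0, 0.0, 1.0]]
sample_board [(0.71, [190.0, 230.0], 693)]
left_board [(0.84, [293.0, 181.0], 493), (0.75, [238.0, 296.0], 264)]
right_board [(0.64, [366.0, 177.0], 472)]
end_board [(0.79, [401.0, 172.0], 483)]
slant_rack [(0.95, [204.0, 211.0], 1641), (0.63, [335.0, 176.0], 2076)]
rail [(0.56, [330.0, 177.0], 2377)]
dark_box [(0.85, [270.0, 246.0], 972)]
ribbon_spool [(0.62, [334.0, 248.0], 643), (0.27, [328.0, 182.0], 2373)]
stamp [(0.62, [377.0, 252.0], 301)]
```

Run:
```python
import cv2
a=cv2.imread("pics/side0.png")[140:340,160:420];b=cv2.imread("pics/top0.png")[110:330,140:460]
cv2.imwrite("pics/s1.png",cv2.resize(a,None,fx=3,fy=3,interpolation=2));cv2.imwrite("pics/t1.png",cv2.resize(b,None,fx=2.5,fy=2.5,interpolation=2))
```

```text
(no output)
```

View pics/s1.png

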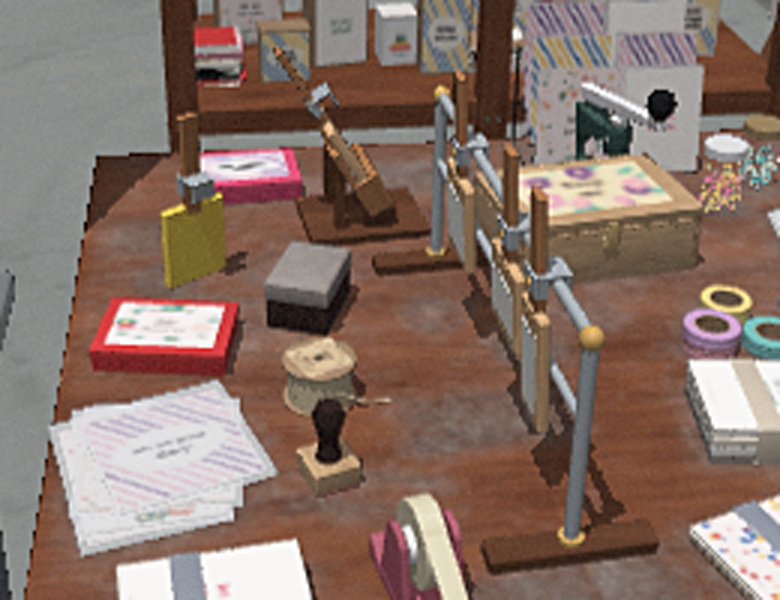

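View pics/t1.png

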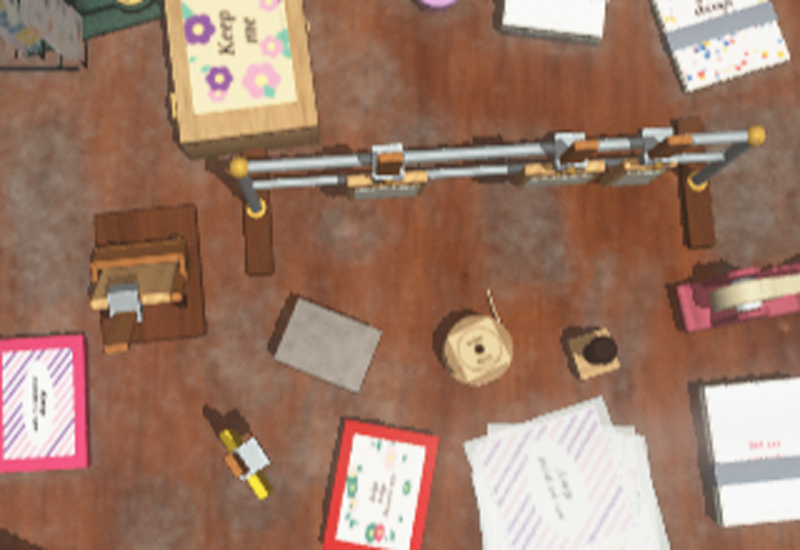

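Candidates: the plywood board in the slanted rack (top ≈ (190,230), side ≈ (268,182)), the yellow stand-alone look-alike (top (238,296), side (224,216)), and the three boards hanging on the rail (top (293,181), (366,177), (401,172)). By the description I choose the one in the rack. Next is one close crop of it, together with the rail.

Run:
```python
import cv2,numpy as np
s=cv2.imread("pics/side0.png");t=cv2.imread("pics/top0.png")
def g(im,r0,r1,c0,c1,f):
    o=cv2.resize(im[r0:r1,c0:c1],None,fx=f,fy=f,interpolation=cv2.INTER_CUBIC)
    for c in range((c0+9)//10*10,c1,10): cv2.putText(o,str(c),((c-c0)*f,9),0,.33,(0,255,255),1);o[10:16,(c-c0)*f]=(0,255,255)
    for r in range((r0+9)//10*10,r1,10): cv2.putText(o,str(r),(0,(r-r0)*f+4),0,.33,(0,255,255),1)
    return o
a=g(s,150,222,245,310,6);b=g(t,185,257,165,230,6)
cv2.imwrite("pics/rack.png",np.hstack([a,b]))
a=g(s,162,290,300,366,4);b=g(t,155,200,230,330,5);c=g(t,150,195,330,450,4)
W=800;o=np.zeros((600,W,3),np.uint8);o[:a.shape[0],:a.shape[1]]=a;o[:225,280:780]=b;o[240:420,280:760]=c;cv2.imwrite("pics/rail.png",o)
```

```text
(no output)
```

View pics/rack.png

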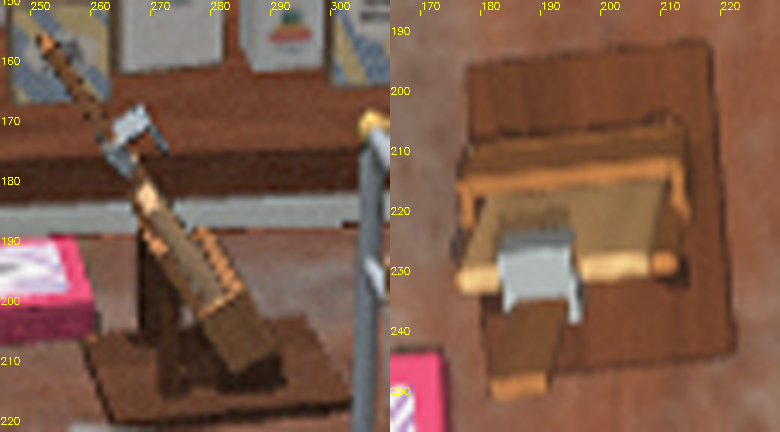

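View pics/rail.png

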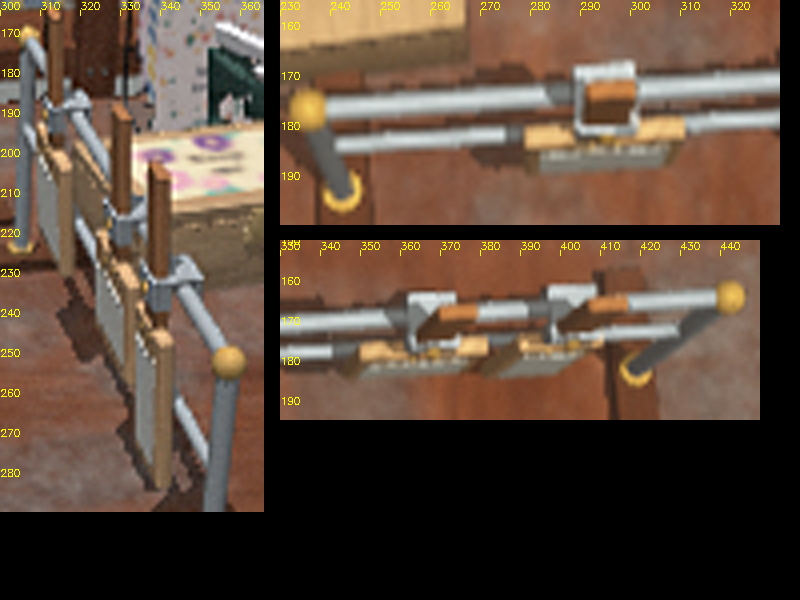

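The crop shows plain plywood with a clip, leaning in the rack: stem tip at top (186,248), side (252,157). This is the sample board. The rail balls are at top (236,177)/(442,164), and the gap in the top view spans columns 311 to 350.

```bash
cat > h.py <<'E'
import numpy as np,cv2
from scipy.optimize import least_squares
from scipy.spatial.transform import Rotation as R
from plant import arm,cams,job,finder
K={c:cams.get_calibration(c) for c in("side","top")}
def proj(c,P):
    k=K[c];T=np.linalg.inv(k['world_from_camera']);q=np.atleast_2d(P)@T[:3,:3].T+T[:3,3]
    return np.c_[k['fx']*q[:,0]/q[:,2]+k['cx'],k['fy']*q[:,1]/q[:,2]+k['cy']]
def onz(c,uv,z):
    k=K[c];T=k['world_from_camera'];d=T[:3,:3]@[(uv[0]-k['cx'])/k['fx'],(uv[1]-k['cy'])/k['fy'],1];o=T[:3,3]
    return o+d*(z-o[2])/d[2]
def tri(a,b):
    f=lambda p:np.r_[proj("side",p)[0]-a,proj("top",p)[0]-b]
    r=least_squares(f,[.5,0,.15]);return r.x,np.abs(r.fun).max()
E
python3 - <<'E'
from h import *
np.set_printoptions(precision=4,suppress=True)
L,e=tri([307.5,169.7],[235.6,176.6]);Rr,e2=tri([357.2,252.5],[442.5,164.2])
print("balls",L,e,Rr,e2,np.linalg.norm(L-Rr))
yax=(L-Rr)[:2];yaw=np.arctan2(-yax[0],yax[1]);mid=(L+Rr)/2;print("yaw",np.degrees(yaw),mid)
ex=np.array([np.cos(yaw),np.sin(yaw)]);ey=np.array([-ex[1],ex[0]])
for n,uv in dict(LL=(279,181.5),LR=(311,180),RL=(350,177),RR=(382,175)).items():
    p=onz("top",uv,.167)[:2]-mid[:2];print(n,p@ex,p@ey)
# base corners of rack, top view; z=base top ~? 
for uv in [(178,195.5),(218,192),(222.3,243.5),(181,247)]:print(onz("top",uv,.012),end='')
print()
top=[((-6,10,195),(181.7,247.3)),((-6,-10,195),(191.3,247.3)),((-14,10,195),(182,250.5)),((-14,-10,195),(190.7,250.2)),((-6,35,100),(177,229.3)),((-6,-35,100),(208,226.7)),((-16,35,100),(176.3,233.7)),((-16,-35,100),(208.3,230.8))]
side=[((-10,0,195),(252.7,156.8)),((-11,0,100),(269.3,182.8))]
def tf(p,m):
    return R.from_euler('zyx',[p[3],p[4],0]).apply(np.array(m)/1e3)+p[:3]
def f(p):
    o=[]
    for m,u in top:o+=list((proj("top",tf(p,m))[0]-u))
    for m,u in side:o+=list((proj("side",tf(p,m))[0]-u)*1.5)
    o.append((np.degrees(p[4])+30)*1.0)
    return o
r=least_squares(f,[.35,.2,.05,0,-.5]);p=r.x
print("board",p[:3],np.degrees(p[3:]));print(np.round(r.fun,1))
print("grip",tf(p,(-10,0,175)),"hook1,128",tf(p,(1,0,128)))
np.save("board.npy",p)
# overlay
s=cv2.imread("pics/side0.png");t=cv2.imread("pics/top0.png")
def box(x,y,z):
    c=[(a,b,d) for a in x for b in y for d in z];E=[(i,j) for i in range(8) for j in range(i) if sum(u!=v for u,v in zip(c[i],c[j]))==1];return c,E
outs=[]
for im,c,(r0,r1,c0,c1) in((s,"side",(150,222,245,310)),(t,"top",(185,257,165,230))):
    o=cv2.resize(im[r0:r1,c0:c1],None,fx=6,fy=6,interpolation=2)
    for b,col in((box((-16,-6),(-35,35),(0,100)),(0,255,0)),(box((-14,-6),(-10,10),(100,195)),(255,255,0)),(box((-6,12),(-13,13),(112,132)),(0,0,255))):
        q=(proj(c,tf(p,b[0]))-[c0,r0]+.5)*6
        for i,j in b[1]:cv2.line(o,tuple(int(v) for v in q[i]),tuple(int(v) for v in q[j]),col,1)
    outs.append(o)
cv2.imwrite("pics/ov.png",np.hstack(outs))
E
```

```text
balls [0.5807 0.1218 0.1953] 1.151392218457488 [ 0.6106 -0.3087  0.1908] 0.7459635440174566 0.43150430265458434
yaw 3.9816069175037696 [ 0.5957 -0.0935  0.1931]
LL -0.011562185830186622 0.12654378629468208
LR -0.012604474718499452 0.05837913691075866
RL -0.011330267547164269 -0.024864464156291465
RR -0.011286933149379693 -0.093081427867394
[0.5731 0.2801 0.012 ][0.5824 0.1823 0.012 ][0.4562 0.1685 0.012 ][0.447  0.2678 0.012 ]
board [0.5365 0.2205 0.0376] [  4.9632 -30.5042]
[-1.5 -0.5 -1.3 -1.2 -1.2 -0.1 -0.1 -0.5  0.5 -0.4  1.  -0.1  1.9 -0.7
  1.3 -0.1 -1.   1.6 -2.5 -1.3 -0.5]
grip [0.4391 0.2196 0.1834] hook1,128 [0.4724 0.2205 0.1484]
```

View pics/ov.png

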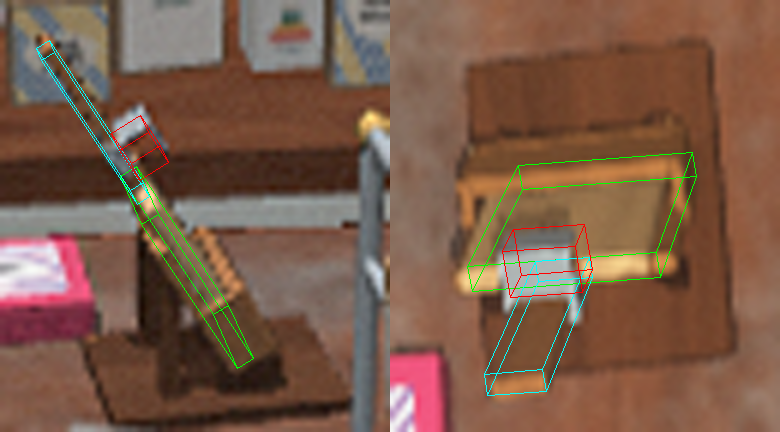

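```bash
cat >> h.py <<'E'
def tf(p,m):
    return R.from_euler('zyx',[p[3],p[4],p[5]]).apply(np.array(m,float)/1e3)+p[:3]
def fit(top,side,p0,prior):
    # points named with 4th entry 1 move with hook offset p[6] (mm)
    def f(p):
        o=[]
        for c,L in(("top",top),("side",side)):
            for m,u in L:
                m=np.array(m,float)
                if len(m)==4: m=m[:3]+[0,0,p[6]]
                o+=list(proj(c,tf(p,m))[0]-u)
        return np.r_[o,prior(p)]
    r=least_squares(f,p0,x_scale=[.01,.01,.01,.05,.05,.05,3]);return r.x,r.fun
def goto(pos,Rm):
    """shift mm in tool axes, rotvec deg from measured pose"""
    s=arm.observe();R0=R.from_euler('xyz',s['tcp_rot'])
    return np.round(R0.inv().apply(np.array(pos)-s['position'])*1e3,1),np.round(np.degrees((R0.inv()*R.from_matrix(Rm)).as_rotvec()),1)
def toolR(Rb):  # tool x=board y, tool y=board x, tool z=-board z
    return np.c_[Rb[:,1],Rb[:,0],-Rb[:,2]]
E
python3 - <<'E'
from h import *
np.set_printoptions(precision=4,suppress=True)
top=[((-6,10,195),(181.7,247.3)),((-6,-10,195),(191.3,247.3)),((-14,10,195),(182,250.5)),((-14,-10,195),(190.7,250.2)),((-6,35,100),(177,229.3)),((-6,-35,100),(208,226.7)),((-16,35,100),(176.3,233.7)),((-16,-35,100),(208.3,230.8)),((12,13,132,1),(183.5,223.3)),((12,-13,132,1),(195.3,223))]
side=[((-10,0,195),(252.7,156.8)),((-11,0,100),(269.3,182.8)),((12,-13,132,1),(270.8,170.3)),((12,13,132,1),(269.2,167.3)),((12,-13,112,1),(273,175))]
for w in(.2,3):
    p,e=fit(top,side,[.53,.22,.04,.09,-.52,0,0],lambda p:[(np.degrees(p[4])+30),(np.degrees(p[3])-5.4)*.3,np.degrees(p[5])*w,p[6]*.05])
    print(p[:3],np.degrees(p[3:6]),p[6]);print(np.round(e,1))
    print("grip",tf(p,(-10,0,175)))
p[5]=0;np.save("board.npy",p)
Rb=R.from_euler('zyx',p[3:6]).as_matrix()
for z in(240,156): print(z,tf(p,(-10,0,z)),goto(tf(p,(-10,0,z)),toolR(Rb)))
print("yellow",onz("top",(240,292),.17))
E
```

```text
[0.5369 0.2259 0.0435] [  5.7093 -30.7316   2.8758] -4.7282479063304965
[-0.6 -0.5 -0.3 -1.3 -0.4 -0.2  0.9 -0.6 -0.7 -0.7  0.2 -0.6  0.7 -0.9
  0.5 -0.5 -0.2  1.9  0.2  1.3 -0.7 -0.2 -1.7 -2.6 -0.7  1.  -0.5  0.9
  0.4  1.2 -0.7  0.1  0.6 -0.2]
grip [0.4389 0.2176 0.1886]
[0.5372 0.2203 0.0433] [  5.3683 -30.8469   0.2982] -4.323708105898532
[-1.5 -0.5 -1.3 -1.3 -1.2 -0.2 -0.  -0.6  0.3 -0.7  0.9 -0.6  1.7 -1.
  1.3 -0.6  0.   2.   0.3  1.3 -0.8 -0.3 -1.6 -2.3 -0.7  0.8 -0.5  1.
  0.4  1.1 -0.8 -0.   0.9 -0.2]
grip [0.4389 0.2186 0.1884]
240 [0.4056 0.2194 0.2443] (array([-319.1, -317.1,  -13. ]), array([-25.4, -20.4,  65.1]))
156 [0.4487 0.2194 0.1721] (array([-360.1, -303.9,   59.1]), array([-25.4, -20.4,  65.1]))
yellow [0.3425 0.1101 0.17  ]
```

The Euler order is wrong: it should be intrinsic 'ZYX'. I'll fix that and refit.

```bash
sed -i "s/'zyx'/'ZYX'/" h.py
python3 - <<'E'
from h import *
np.set_printoptions(precision=4,suppress=True)
top=[((-6,10,195),(181.7,247.3)),((-6,-10,195),(191.3,247.3)),((-14,10,195),(182,250.5)),((-14,-10,195),(190.7,250.2)),((-6,35,100),(177,229.3)),((-6,-35,100),(208,226.7)),((-16,35,100),(176.3,233.7)),((-16,-35,100),(208.3,230.8)),((12,13,132,1),(183.5,223.3)),((12,-13,132,1),(195.3,223))]
side=[((-10,0,195),(252.7,156.8)),((-11,0,100),(269.3,182.8)),((12,-13,132,1),(270.8,170.3)),((12,13,132,1),(269.2,167.3)),((12,-13,112,1),(273,175))]
for w in(.2,10):
    p,e=fit(top,side,[.53,.22,.04,.09,-.52,0,0],lambda p:[(np.degrees(p[4])+30),(np.degrees(p[3])-5.4)*.3,np.degrees(p[5])*w,p[6]*.05])
    print(p[:3],np.degrees(p[3:6]),p[6]);print(np.round(e,1))
    print("grip",tf(p,(-10,0,175)))
p[4]=-np.radians(30);np.save("board.npy",p)
Rb=R.from_euler('ZYX',p[3:6]).as_matrix();tgt=tf(np.r_[p[:4],np.radians(-30.5),p[5:]],(-10,0,175))
for z in(245,156): 
    g=tgt+Rb[:,2]*(z-175)/1e3;print(z,g,goto(g,toolR(Rb)))
E
```

```text
[0.5368 0.226  0.0435] [  5.0923 -30.8012  -0.0938] -4.762586378452735
[-0.6 -0.5 -0.3 -1.3 -0.3 -0.2  0.9 -0.7 -0.7 -0.6  0.2 -0.6  0.7 -0.9
  0.5 -0.5 -0.2  2.   0.2  1.3 -0.7 -0.2 -1.7 -2.6 -0.7  1.  -0.5  0.9
  0.4  1.2 -0.8 -0.1 -0.  -0.2]
grip [0.439  0.2175 0.1886]
[0.5368 0.2261 0.0435] [  5.0014 -30.7998  -0.0006] -4.757320671195342
[-0.6 -0.5 -0.3 -1.3 -0.3 -0.2  0.9 -0.7 -0.8 -0.6  0.2 -0.6  0.6 -0.9
  0.4 -0.5 -0.2  2.   0.2  1.3 -0.7 -0.2 -1.7 -2.6 -0.7  1.  -0.5  0.8
  0.4  1.2 -0.8 -0.1 -0.  -0.2]
grip [0.439  0.2175 0.1887]
245 [0.4049 0.2145 0.2498] (array([-319.9, -321.9,  -18.5]), array([-26.5, -17.6,  65.6]))
156 [0.4492 0.2184 0.1727] (array([-360.9, -304.7,   58.6]), array([-26.5, -17.6,  65.6]))
```

Call:
jog_arm --increments '[[[0, 0, -60, 0, 0, 0, 40], [-60, -60, -80, -4, -3, 9, 40], [-110, -110, -80, -8, -5, 18, 40], [-160, -160, -80, -11, -8, 28, 40], [-200, -200, -80, -15, -10, 37, 40], [-240, -240, -70, -19, -12, 46, 40], [-280, -280, -60, -23, -15, 56, 40], [-305, -305, -40, -26.5, -17.6, 65.6, 40], [-320, -322, -19, -26.5, -17.6, 65.6, 40], [-320, -322, -19, -26.5, -17.6, 65.6, 40], [-320, -322, -19, -26.5, -17.6, 65.6, 40], [-320, -322, -19, -26.5, -17.6, 65.6, 40]]]'

```text
time_s: 2.5
position: [0.4053, 0.2151, 0.2508]
tcp_rot: [2.616, -0.001, 1.658]
ft_force: [0.4, 0.7, 0.7]
grip_width: 0.0399
grasp_force: 0.0
```

Run:
```python
from h import *
np.set_printoptions(precision=4,suppress=True)
p=np.load("board.npy");Rb=R.from_euler('ZYX',p[3:6]).as_matrix()
t=np.array([.439,.2175,.1886])
s=arm.observe();print(s['time_s'],s['position'],np.degrees(s['tcp_rot']),s['q'],s['grip_width'],s['ft_force'])
for z in(245,156): print(z,goto(t+Rb[:,2]*(z-175)/1e3,toolR(Rb)))
S=cams.capture("side");T=cams.capture("top")
o=[]
for im,(r0,r1,c0,c1) in((S,(110,210,230,295)),(T,(190,290,150,215))):o.append(cv2.resize(im[r0:r1,c0:c1,::-1],None,fx=6,fy=6,interpolation=2))
cv2.imwrite("pics/pre.png",np.hstack(o))
```

```text
2.5 [0.4053 0.2151 0.2508] [149.9091  -0.0812  94.9745] [-1.1938  0.2209  0.4748  2.4243  1.1532  0.2331 -1.7609] 0.039934764190448745 [0.4366 0.6508 0.6757]
245 (array([-0.6, -1.9,  0.8]), array([ 0.1, -0.1, -0.1]))
156 (array([-0.6, -2. , 89.8]), array([ 0.1, -0.1, -0.1]))
```

View pics/pre.png

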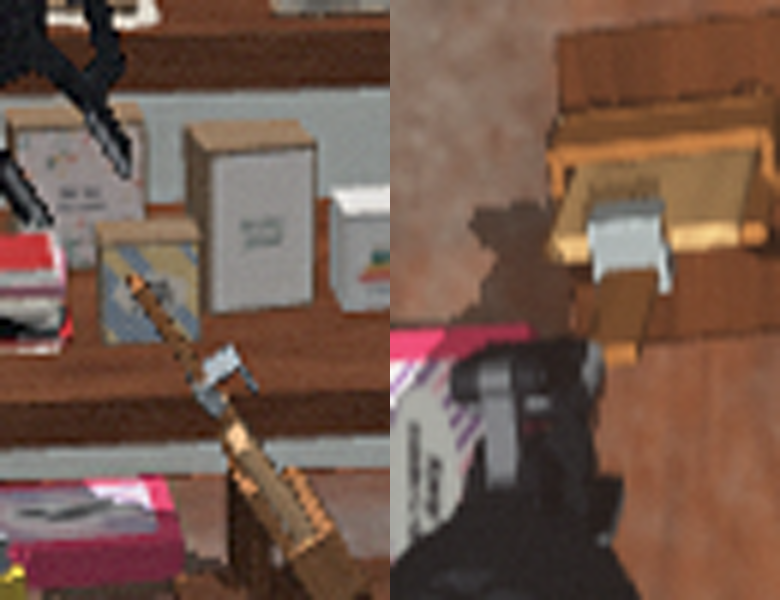

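Run:
```python
from h import *
s=arm.observe();Rt=R.from_euler('xyz',s['tcp_rot'])
for l in [(0,0,0),(11,20,-3),(-11,20,-3),(11,35,-3),(-11,35,-3),(11,20,-50),(-11,20,-50)]:
    P=s['position']+Rt.apply(np.array(l)/1e3)
    u=proj("top",P)[0];v=proj("side",P)[0];print(l,"top crop",np.round((u-[150,190])*6+[390,0]),"side crop",np.round((v-[230,110])*6))
```

```text
(0, 0, 0) top crop [581. 412.] side crop [ 83. 197.]
(11, 20, -3) top crop [536. 362.] side crop [110. 164.]
(-11, 20, -3) top crop [606. 356.] side crop [117. 178.]
(11, 35, -3) top crop [529. 319.] side crop [136. 148.]
(-11, 35, -3) top crop [599. 313.] side crop [142. 162.]
(11, 20, -50) top crop [510. 430.] side crop [61. 87.]
(-11, 20, -50) top crop [584. 424.] side crop [ 66. 100.]
```

The fingers project where expected: the midpoint lies on the stem's axis in the side view, and the right pad edge in the top view is at 603 seen against 606 expected. I'll advance along the stem.

Call:
jog_arm --increments '[[[-1, -2, 20, 0, 0, 0, 40], [-1, -2, 40, 0, 0, 0, 40], [-1, -2, 60, 0, 0, 0, 40], [-1, -2, 75, 0, 0, 0, 40], [-1, -2, 90, 0, 0, 0, 40], [-1, -2, 90, 0, 0, 0, 40], [-1, -2, 90, 0, 0, 0, 40]]]'

```text
time_s: 3.48
position: [0.4481, 0.2176, 0.1718]
tcp_rot: [2.617, -0.0, 1.658]
ft_force: [-0.2, -0.6, -0.1]
grip_width: 0.0401
grasp_force: 0.0
```

Run:
```python
from h import *
np.set_printoptions(precision=4,suppress=True)
p=np.load("board.npy");Rb=R.from_euler('ZYX',p[3:6]).as_matrix()
t=np.array([.439,.2175,.1886])
s=arm.observe();print(s['q'],s['ft_force'],goto(t+Rb[:,2]*(156-175)/1e3,toolR(Rb)))
S=cams.capture("side");T=cams.capture("top")
o=[]
for im,(r0,r1,c0,c1) in((S,(110,210,230,295)),(T,(190,290,150,215))):o.append(cv2.resize(im[r0:r1,c0:c1,::-1],None,fx=6,fy=6,interpolation=2))
cv2.imwrite("pics/pre2.png",np.hstack(o))
```

```text
[-0.7292  0.4372  0.0152  2.4345  2.076   0.3362 -2.6647] [-0.2389 -0.5536 -0.1113] (array([ 0.7,  0.6, -0.1]), array([ 0.1, -0. ,  0. ]))
```

View pics/pre2.png

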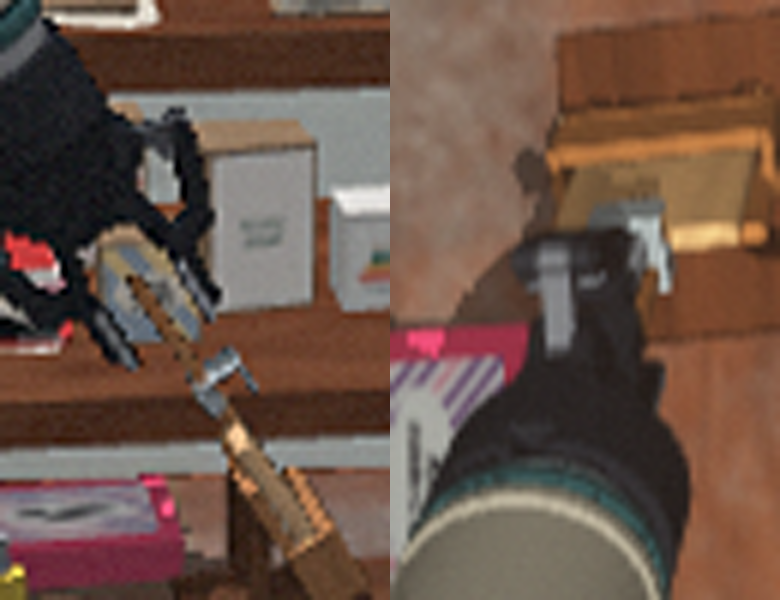

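The stem lies centred between the fingers, with the tips just above the clip. Closing.

Call:
jog_arm --increments '[[[0, 0, 0, 0, 0, 0, 25], [0, 0, 0, 0, 0, 0, 14], [0, 0, 0, 0, 0, 0, 5], [0, 0, 0, 0, 0, 0, 0], [0, 0, 0, 0, 0, 0, 0], [0, 0, 0, 0, 0, 0, 0], [0, 0, 0, 0, 0, 0, 0]]]' --grip_force 60

```text
time_s: 4.45
position: [0.4493, 0.2174, 0.1724]
tcp_rot: [2.614, -0.0, 1.657]
ft_force: [-0.9, -0.3, 6.2]
grip_width: 0.0075
grasp_force: 58.5
```

Call:
jog_arm --increments '[[[0, 0, -10, 0, 0, 0, 0], [0, 0, -25, 0, 0, 0, 0], [0, 0, -45, 0, 0, 0, 0], [0, 0, -65, 0, 0, 0, 0], [0, 0, -80, 0, 0, 0, 0], [0, 0, -92, 0, 0, 0, 0], [0, 0, -92, 0, 0, 0, 0], [0, 0, -92, 0, 0, 0, 0]]]'

```text
time_s: 5.45
position: [0.4021, 0.2129, 0.2505]
tcp_rot: [2.618, 0.0, 1.658]
ft_force: [-0.2, 0.6, -2.7]
grip_width: 0.007
grasp_force: 58.9
```

Run:
```python
from h import *
np.set_printoptions(precision=3,suppress=True)
s=arm.observe();print(s['q'],s['position'],np.degrees(s['tcp_rot']),s['ft_force'])
```

```text
[-0.971  0.2    0.196  2.426  1.229  0.308 -1.852] [0.402 0.213 0.25 ] [149.998   0.017  94.97 ] [-0.211  0.568 -2.738]
```

Run:
```python
from h import *
Rt=toolR(R.from_euler('Z',4,degrees=True).as_matrix())
print(goto([.42,.20,.37],Rt),goto([.44,.12,.37],Rt),goto([.49,-.0835,.35],Rt),goto([.5496,-.0798,.336],Rt))
```

```text
(array([-14.5,  74.3, -95.1]), array([30. , -0.2,  1. ])) (array([-95.9,  85.5, -88.6]), array([30. , -0.2,  1. ])) (array([-303. ,  103.3,  -55.2]), array([30. , -0.2,  1. ])) (array([-304.4,  148. ,  -13.2]), array([30. , -0.2,  1. ]))
```

Call:
jog_arm --increments '[[[0, 20, -30, 0, 0, 0, 0], [-5, 45, -65, 5, 0, 0, 0], [-15, 74, -95, 13, 0, 0, 0], [-40, 80, -93, 20, 0, 0, 0], [-70, 85, -90, 26, 0, 0, 0], [-110, 88, -87, 30, 0, 1, 0], [-150, 92, -80, 30, 0, 1, 0], [-200, 95, -72, 30, 0, 1, 0], [-250, 99, -64, 30, 0, 1, 0], [-285, 103, -56, 30, 0, 1, 0], [-303, 110, -50, 30, 0, 1, 0], [-304, 130, -30, 30, 0, 1, 0], [-304, 140, -20, 30, 0, 1, 0], [-304, 148, -13, 30, 0, 1, 0], [-304, 148, -13, 30, 0, 1, 0], [-304, 148, -13, 30, 0, 1, 0], [-304, 148, -13, 30, 0, 1, 0], [-304, 148, -13, 30, 0, 1, 0]]]'

```text
time_s: 7.7
position: [0.5496, -0.0791, 0.3367]
tcp_rot: [3.14, -0.005, 1.641]
ft_force: [-0.0, 0.3, -3.4]
grip_width: 0.0075
grasp_force: 59.8
```

Run:
```python
from h import *
np.set_printoptions(precision=4,suppress=True)
s=arm.observe();print(s['time_s'],s['q'],s['position'],np.degrees(s['tcp_rot']),s['ft_force'],s['grip_width'])
S=cams.capture("side");T=cams.capture("top")
cv2.imwrite("pics/side2.png",S[:,:,::-1]);cv2.imwrite("pics/top2.png",T[:,:,::-1])
def g(im,r0,r1,c0,c1,f):
    o=cv2.resize(im[r0:r1,c0:c1],None,fx=f,fy=f,interpolation=cv2.INTER_CUBIC)
    for c in range((c0+9)//10*10,c1,10): cv2.putText(o,str(c),((c-c0)*f,9),0,.33,(0,255,255),1);o[10:16,(c-c0)*f]=(0,255,255)
    for r in range((r0+9)//10*10,r1,10): cv2.putText(o,str(r),(0,(r-r0)*f+4),0,.33,(0,255,255),1)
    return o
cv2.imwrite("pics/stage.png",np.hstack([g(S[:,:,::-1],120,270,290,365,5)[:600,:375],g(T[:,:,::-1],130,250,285,370,5)[:600,:425] if 0 else np.pad(g(T[:,:,::-1],140,240,285,370,5),((0,250),(0,0),(0,0)))]))
```

```text
7.7 [-0.0787  0.3951  0.2552  1.6425 -0.1137  1.118   0.2776] [ 0.5496 -0.0791  0.3367] [179.9274  -0.2688  94.0144] [-0.0239  0.2851 -3.3649] 0.007458241616031947Traceback (most recent call last):
  File "<stdin>", line 11, in <module>
    return _nx.concatenate(arrs, 1, dtype=dtype, casting=casting)
           ~~~~~~~~~~~~~~~^^^^^^^^^^^^^^^^^^^^^^^^^^^^^^^^^^^^^^^
ValueError: all the input array dimensions except for the concatenation axis must match exactly, but along dimension 0, the array at index 0 has size 600 and the array at index 1 has size 750
```

Run:
```python
import cv2
o=cv2.imread("pics/stage.png");print(o.shape);cv2.imwrite("pics/stage.png",o[:600,:800])
```

```text
[ WARN:0@0.006] global loadsave.cpp:275 findDecoder imread_('pics/stage.png'): can't open/read file: check file path/integrity
Traceback (most recent call last):
AttributeError: 'NoneType' object has no attribute 'shape'
```

```bash
cat >> h.py <<'E'
def g(im,r0,r1,c0,c1,f,wires=(),cam=None):
    o=cv2.resize(im[r0:r1,c0:c1],None,fx=f,fy=f,interpolation=cv2.INTER_CUBIC)
    for P,col in wires:
        q=(proj(cam,P)-[c0,r0]+.5)*f
        cv2.polylines(o,[q.astype(int).reshape(-1,1,2)],False,col,1)
    for c in range((c0+9)//10*10,c1,10): cv2.putText(o,str(c),((c-c0)*f,9),0,.33,(0,255,255),1);o[10:16,(c-c0)*f]=(0,255,255)
    for r in range((r0+9)//10*10,r1,10): cv2.putText(o,str(r),(0,(r-r0)*f+4),0,.33,(0,255,255),1)
    return o
E
python3 - <<'E'
from h import *
S=cv2.imread("pics/side2.png");T=cv2.imread("pics/top2.png")
a=g(S,120,270,290,365,4);b=g(T,140,240,285,385,4)
o=np.zeros((600,700,3),np.uint8);o[:600,:300]=a;o[:400,300:700]=b
cv2.imwrite("pics/stage.png",o)
E
```

```text
(no output)
```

View pics/stage.png

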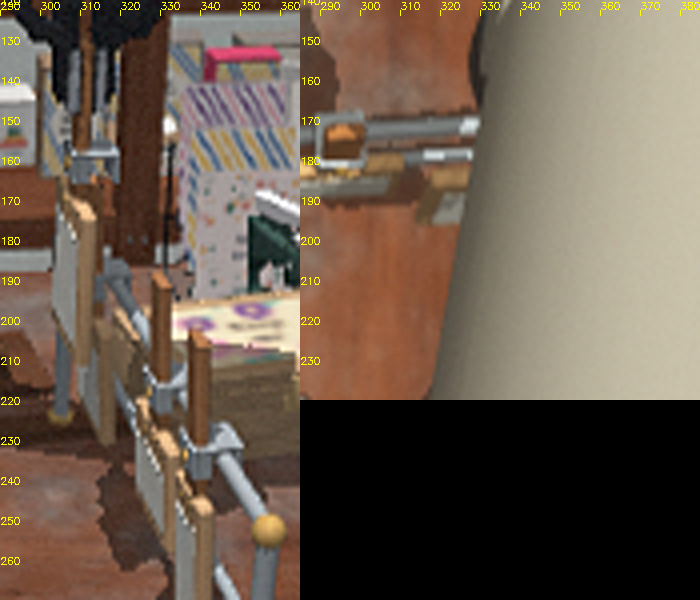

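Run:
```python
from h import *
np.set_printoptions(precision=2,suppress=True)
s=arm.observe();p=np.zeros(7);p[3]=np.radians(4);p[4]=0
p[:3]=s['position']-R.from_euler('Z',p[3]).apply([-.010,0,.156]);print("origin",p[:3]*1e3)
side=[((-6,-35,100),(314.2,174.3)),((-16,-35,100),(310.5,171.3)),((-6,-35,0),(313.2,210.7)),((-16,35,0),(303.5,199.5)),((-16,35,100),(305.5,166.2)),((12,-13,112,1),(319.5,165)),((12,-13,132,1),(319.5,158))]
top=[((-6,35,100),(317,182))]
for m,u in side: print("side",m,proj("side",tf(p,m[:3]))[0],u)
for m,u in top: print("top",m,proj("top",tf(p,m[:3]))[0],u)
q,e=fit(top,side,p,lambda q:[(q[0]-p[0])/.003,(q[1]-p[1])/.003,(q[2]-p[2])/.003,np.degrees(q[3]-p[3]),np.degrees(q[4]),np.degrees(q[5]),q[6]*.02])
print("fit",(q[:3]-p[:3])*1e3,np.degrees(q[3:6]),"h",q[6]);print(e)
# bar in the side view: predicted balls and rail for comparison
for a in [(.5807,.1218,.190),(.6106,-.3087,.190)]:print(proj("side",np.array(a)))
# stem/clip separations: image row of clip collar etc at predicted
for z in (112,118,128,132):print(z,proj("side",tf(p,(12,-13,z)))[0],proj("side",tf(p,(12,13,z)))[0])
```

```text
origin [559.64 -78.45 180.57]
side (-6, -35, 100) [314.18 174.99] (314.2, 174.3)
side (-16, -35, 100) [309.98 175.27] (310.5, 171.3)
side (-6, -35, 0) [312.38 213.06] (313.2, 210.7)
side (-16, 35, 0) [301.81 200.63] (303.5, 199.5)
side (-16, 35, 100) [303.05 164.18] (305.5, 166.2)
side (12, -13, 112, 1) [319.46 166.18] (319.5, 165)
side (12, -13, 132, 1) [319.88 158.2 ] (319.5, 158)
top (-6, 35, 100) [318.73 181.22] (317, 182)
fit [2.06 1.2  1.61] [ 3.86 -0.42 -1.13] h -1.6406976132311946
[ 0.1  -1.55  0.24 -0.74 -0.26  2.56 -0.07  1.27 -0.93  0.59 -2.14 -2.81
  0.14  0.52  0.45 -0.49  0.69  0.4   0.54 -0.14 -0.42 -1.13 -0.03]
[[306.29 171.62]]
[[356.44 253.03]]
112 [319.46 166.18] [316.63 162.18]
118 [319.58 163.8 ] [316.74 159.84]
128 [319.79 159.81] [316.93 155.92]
132 [319.88 158.2 ] [317.01 154.34]
```

The held board stands upright as predicted, within about 2 mm. In the side view its near edge runs (314,174)–(313,211) and the hook lip is at (319,158–165). Next I move close to the bar at a height where the back edge can feel it.

Call:
jog_arm --increments '[[[-1, 0, 15, 0, 0, 0, 0], [-1.5, 8, 35, 0, 0, 0, 0], [-1.5, 20, 37, 0, 0, 0, 0], [-1.5, 28, 37, 0, 0, 0, 0], [-1.5, 31, 37, 0, 0, 0, 0], [-1.5, 31, 37, 0, 0, 0, 0], [-1.5, 31, 37, 0, 0, 0, 0], [-1.5, 31, 37, 0, 0, 0, 0]]]'

```text
time_s: 8.8
position: [0.5807, -0.0783, 0.2996]
tcp_rot: [3.141, -0.005, 1.641]
ft_force: [0.2, -0.3, -3.0]
grip_width: 0.0073
grasp_force: 59.8
```

Call:
jog_arm --increments '[[[0, 1, 0, 0, 0, 0, 0], [0, 2, 0, 0, 0, 0, 0], [0, 2, 0, 0, 0, 0, 0], [0, 2, 0, 0, 0, 0, 0]]]'

```text
time_s: 9.3
position: [0.5828, -0.0781, 0.2993]
tcp_rot: [3.141, -0.005, 1.641]
ft_force: [0.3, -0.5, -2.9]
grip_width: 0.0073
grasp_force: 59.8
```

Call:
jog_arm --increments '[[[0, 0.5, 0, 0, 0, 0, 0], [0, 1, 0, 0, 0, 0, 0], [0, 1, 0, 0, 0, 0, 0], [0, 1, 0, 0, 0, 0, 0]]]'

```text
time_s: 9.8
position: [0.5838, -0.0781, 0.2993]
tcp_rot: [3.141, -0.005, 1.641]
ft_force: [-1.0, 0.5, -3.3]
grip_width: 0.0074
grasp_force: 59.8
```

Call:
jog_arm --increments '[[[0, 0.5, 0, 0, 0, 0, 0], [0, 1, 0, 0, 0, 0, 0], [0, 1, 0, 0, 0, 0, 0], [0, 1, 0, 0, 0, 0, 0]]]'

```text
time_s: 10.3
position: [0.5849, -0.078, 0.2994]
tcp_rot: [3.141, -0.005, 1.641]
ft_force: [-0.3, 0.2, -2.8]
grip_width: 0.0069
grasp_force: 59.8
```

Call:
jog_arm --increments '[[[0, 0.5, 0, 0, 0, 0, 0], [0, 1, 0, 0, 0, 0, 0], [0, 1, 0, 0, 0, 0, 0], [0, 1, 0, 0, 0, 0, 0]]]'

```text
time_s: 10.8
position: [0.5858, -0.078, 0.2994]
tcp_rot: [3.141, -0.005, 1.641]
ft_force: [0.4, -0.4, -3.2]
grip_width: 0.007
grasp_force: 59.8
```

Call:
jog_arm --increments '[[[0, 0.5, 0, 0, 0, 0, 0], [0, 1, 0, 0, 0, 0, 0], [0, 1, 0, 0, 0, 0, 0], [0, 1, 0, 0, 0, 0, 0]]]'

```text
time_s: 11.3
position: [0.5864, -0.0779, 0.2992]
tcp_rot: [-3.141, -0.005, 1.641]
ft_force: [-2.0, 0.2, -1.9]
grip_width: 0.0075
grasp_force: 59.8
```

Call:
jog_arm --increments '[[[0, 0.5, 0, 0, 0, 0, 0], [0, 1, 0, 0, 0, 0, 0], [0, 1, 0, 0, 0, 0, 0], [0, 1, 0, 0, 0, 0, 0]]]'

```text
time_s: 11.8
position: [0.5871, -0.078, 0.2992]
tcp_rot: [-3.141, -0.005, 1.641]
ft_force: [-5.2, -0.4, 0.4]
grip_width: 0.0073
grasp_force: 59.9
```

Contact was felt at TCP x≈0.586, within half a millimetre of what the cameras gave. I'll back off to centre the hook slot, then lower.

Call:
jog_arm --increments '[[[0, -2, 0, 0, 0, 0, 0], [0, -3.5, 0, 0, 0, 0, 0], [0, -3.5, 0, 0, 0, 0, 0], [0, -3.5, 8, 0, 0, 0, 0], [0, -3.5, 16, 0, 0, 0, 0], [0, -3.5, 24, 0, 0, 0, 0], [0, -3.5, 32, 0, 0, 0, 0], [0, -3.5, 40, 0, 0, 0, 0], [0, -3.5, 45, 0, 0, 0, 0], [0, -3.5, 45, 0, 0, 0, 0], [0, -3.5, 45, 0, 0, 0, 0]]]'

```text
time_s: 13.18
position: [0.5846, -0.0779, 0.2546]
tcp_rot: [3.14, -0.005, 1.641]
ft_force: [0.4, -0.1, -3.0]
grip_width: 0.0073
grasp_force: 59.8
```

Run:
```python
from h import *
s=arm.observe();print(s['ft_force'],s['ft_torque'],s['position'])
S=cams.capture("side")[:,:,::-1].copy();T=cams.capture("top")[:,:,::-1].copy()
cv2.imwrite("pics/side3.png",S);cv2.imwrite("pics/top3.png",T)
a=g(S,150,250,290,350,6);b=g(T,140,210,285,385,4)
o=np.zeros((600,760,3),np.uint8);o[:600,:360]=a;o[:280,360:760]=b
cv2.imwrite("pics/low.png",o)
```

```text
[ 0.44654348 -0.06574183 -3.02919196] [-0.03719278 -0.04490047  0.01583238] [ 0.58459788 -0.07787287  0.25462064]
```

View pics/low.png

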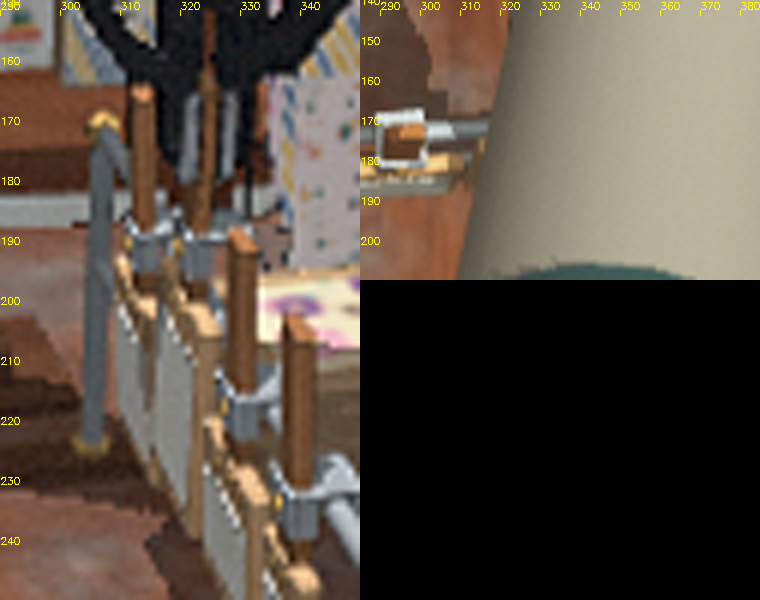

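The board sits between its neighbours: its near edge is at side col 324, rows 205–240, with the left board behind it and the right board in front. I'll lower in small steps and watch the force.

Call:
jog_arm --increments '[[[0, -0.5, 3, 0, 0, 0, 0], [0, -0.5, 6, 0, 0, 0, 0], [0, -0.5, 9, 0, 0, 0, 0], [0, -0.5, 12, 0, 0, 0, 0], [0, -0.5, 12, 0, 0, 0, 0]]]'

```text
time_s: 13.9
position: [0.5836, -0.0778, 0.242]
tcp_rot: [3.141, -0.005, 1.641]
ft_force: [-1.6, 0.1, -2.6]
grip_width: 0.0073
grasp_force: 59.7
```

Call:
jog_arm --increments '[[[0, 0, 2, 0, 0, 0, 0], [0, 0, 4, 0, 0, 0, 0], [0, 0, 6, 0, 0, 0, 0], [0, 0, 6, 0, 0, 0, 0]]]'

```text
time_s: 14.4
position: [0.5838, -0.0777, 0.2361]
tcp_rot: [3.141, -0.005, 1.641]
ft_force: [-0.1, -0.4, -1.9]
grip_width: 0.0076
grasp_force: 59.8
```

Call:
jog_arm --increments '[[[0, 0, 1.5, 0, 0, 0, 0], [0, 0, 3, 0, 0, 0, 0], [0, 0, 4, 0, 0, 0, 0], [0, 0, 4, 0, 0, 0, 0]]]'

```text
time_s: 14.9
position: [0.5838, -0.0778, 0.2322]
tcp_rot: [3.141, -0.005, 1.641]
ft_force: [0.1, 1.0, -3.1]
grip_width: 0.0073
grasp_force: 59.8
```

Call:
jog_arm --increments '[[[0, 0, 1, 0, 0, 0, 0], [0, 0, 2, 0, 0, 0, 0], [0, 0, 2, 0, 0, 0, 0], [0, 0, 2, 0, 0, 0, 0]]]'

```text
time_s: 15.4
position: [0.5839, -0.0777, 0.2304]
tcp_rot: [3.141, -0.005, 1.641]
ft_force: [-0.2, -0.3, -2.7]
grip_width: 0.0074
grasp_force: 59.8
```

Call:
jog_arm --increments '[[[0, 0, 1, 0, 0, 0, 0], [0, 0, 2, 0, 0, 0, 0], [0, 0, 2, 0, 0, 0, 0], [0, 0, 2, 0, 0, 0, 0]]]'

```text
time_s: 15.9
position: [0.5839, -0.0777, 0.2283]
tcp_rot: [3.141, -0.005, 1.641]
ft_force: [-0.1, 0.1, -1.7]
grip_width: 0.0071
grasp_force: 59.8
```

Call:
jog_arm --increments '[[[0, 0, 1, 0, 0, 0, 0], [0, 0, 1.5, 0, 0, 0, 0], [0, 0, 1.5, 0, 0, 0, 0], [0, 0, 1.5, 0, 0, 0, 0]]]'

```text
time_s: 16.4
position: [0.5839, -0.0777, 0.2269]
tcp_rot: [3.141, -0.005, 1.641]
ft_force: [-0.4, -0.6, -2.5]
grip_width: 0.0073
grasp_force: 59.8
```

Call:
jog_arm --increments '[[[0, 0, 1, 0, 0, 0, 0], [0, 0, 1.5, 0, 0, 0, 0], [0, 0, 1.5, 0, 0, 0, 0], [0, 0, 1.5, 0, 0, 0, 0]]]'

```text
time_s: 16.9
position: [0.5839, -0.0777, 0.2254]
tcp_rot: [3.141, -0.005, 1.641]
ft_force: [0.2, 0.8, -2.5]
grip_width: 0.0073
grasp_force: 59.8
```

Call:
jog_arm --increments '[[[0, 0, 1, 0, 0, 0, 0], [0, 0, 1.5, 0, 0, 0, 0], [0, 0, 1.5, 0, 0, 0, 0], [0, 0, 1.5, 0, 0, 0, 0]]]'

```text
time_s: 17.4
position: [0.5839, -0.0777, 0.2239]
tcp_rot: [3.141, -0.005, 1.641]
ft_force: [0.4, -0.1, -2.5]
grip_width: 0.0075
grasp_force: 59.8
```

Call:
jog_arm --increments '[[[0, 0, 1, 0, 0, 0, 0], [0, 0, 1.5, 0, 0, 0, 0], [0, 0, 1.5, 0, 0, 0, 0], [0, 0, 1.5, 0, 0, 0, 0]]]'

```text
time_s: 17.9
position: [0.584, -0.0777, 0.2227]
tcp_rot: [3.14, -0.005, 1.641]
ft_force: [-0.5, 0.0, 1.2]
grip_width: 0.0071
grasp_force: 60.2
```

Call:
jog_arm --increments '[[[0, 0, 1, 0, 0, 0, 0], [0, 0, 1.5, 0, 0, 0, 0], [0, 0, 1.5, 0, 0, 0, 0], [0, 0, 1.5, 0, 0, 0, 0]]]'

```text
time_s: 18.4
position: [0.584, -0.0777, 0.2225]
tcp_rot: [3.14, -0.005, 1.641]
ft_force: [-4.2, 2.0, 10.7]
grip_width: 0.0068
grasp_force: 61.9
```

The hook rests on the bar. Contact at TCP z≈0.2227 gives a hook offset of about 0, which agrees with the picture; the lip landing on the bar instead would need an offset of −16, which is outside the stated range. I'll ease off the press and open slowly.

Call:
jog_arm --increments '[[[0, 0, -0.5, 0, 0, 0, 0], [0, 0, -1, 0, 0, 0, 0], [0, 0, -1, 0, 0, 0, 0], [0, 0, -1, 0, 0, 0, 0]]]' --grip_force 30

```text
time_s: 18.9
position: [0.5841, -0.0777, 0.2226]
tcp_rot: [3.14, -0.005, 1.641]
ft_force: [-2.0, 1.0, 7.0]
grip_width: 0.0073
grasp_force: 61.0
```

Call:
jog_arm --increments '[[[0, 0, 0, 0, 0, 0, 9], [0, 0, 0, 0, 0, 0, 11], [0, 0, 0, 0, 0, 0, 13], [0, 0, 0, 0, 0, 0, 16], [0, 0, 0, 0, 0, 0, 20], [0, 0, 0, 0, 0, 0, 26], [0, 0, 0, 0, 0, 0, 30], [0, 0, 0, 0, 0, 0, 30], [0, 0, 0, 0, 0, 0, 30]]]'

```text
time_s: 20.02
position: [0.5839, -0.0777, 0.2219]
tcp_rot: [3.141, -0.005, 1.641]
ft_force: [-0.0, -0.4, -0.1]
grip_width: 0.0302
grasp_force: 0.0
```

Run:
```python
from h import *
s=arm.observe();print(s['time_s'],s['ft_force'],s['grip_width'])
S=cams.capture("side")[:,:,::-1].copy();cv2.imwrite("pics/side4.png",S)
for t in("sample_board","left_board","right_board"):print(t,[(round(d['p'],2),np.round(d['centre']).tolist(),int(d['region'].sum())) for d in finder.masks_of(t,"side")])
```

```text
20.025 [-0.04647022 -0.43350702 -0.10325038] 0.030187731141629644
sample_board [(0.81, [320.0, 213.0], 587)]
left_board [(0.76, [313.0, 208.0], 265), (0.67, [222.0, 217.0], 771)]
right_board [(0.78, [328.0, 229.0], 472), (0.56, [318.0, 212.0], 472)]
```

Released with zero force. Retreating straight up, then back out of the top camera's view.

Call:
jog_arm --increments '[[[0, 0, -5, 0, 0, 0, 30], [0, 0, -15, 0, 0, 0, 30], [0, 0, -35, 0, 0, 0, 30], [0, 0, -70, 0, 0, 0, 30], [0, 0, -110, 0, 0, 0, 30], [0, -20, -140, 0, 0, 0, 30], [0, -60, -140, 0, 0, 0, 30], [40, -100, -140, 0, 0, 0, 30], [100, -130, -140, 0, 0, 0, 30], [160, -150, -140, 0, 0, 0, 30], [220, -150, -140, 0, 0, 0, 30], [220, -150, -140, 0, 0, 0, 30], [220, -150, -140, 0, 0, 0, 30], [220, -150, -140, 0, 0, 0, 30]]]'

```text
time_s: 21.98
position: [0.4192, 0.129, 0.363]
tcp_rot: [3.14, -0.004, 1.638]
ft_force: [0.2, -0.1, 0.5]
grip_width: 0.03
grasp_force: 0.0
```

Run:
```python
from h import *
S=cams.capture("side")[:,:,::-1].copy();T=cams.capture("top")[:,:,::-1].copy()
a=g(S,155,295,295,365,4);b=g(T,150,200,250,350,5);c=g(T,145,195,320,420,5)
o=np.zeros((600,800,3),np.uint8);o[:560,:280]=a;o[:250,290:790]=b;o[260:510,290:790]=c
cv2.imwrite("pics/end.png",o)
```

```text
(no output)
```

View pics/end.png

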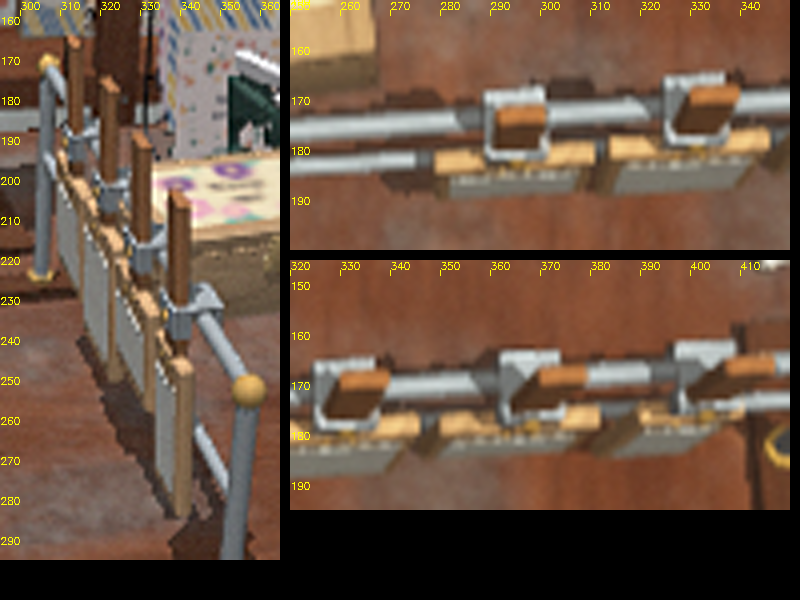

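The sample board hangs on the bar (top view cols 314–346, between edges at 311 and 350). Its hook is over the bar behind, its card faces the same way as the others, and the neighbours have not moved. Handing in.

```bash
python3 -c "
from plant import job;print(job.close_job())"
```

```text
the job is handed in; nothing more can be done
None
```

The sample board hangs by its hook on the rail, in the gap between the two wide boards, card facing the same way as theirs; I let go only once the hook rested on the bar, the neighbours look unmoved in the last pictures, and the job was handed in about 22 s into the 51 s limit.

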